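Park the card-box caddy against its buffer

ROBOT

A 6-joint arm with a two-finger parallel gripper is mounted at the origin on the work surface. World frame = base frame: x ahead of the robot, y to its left, z up, the work surface at z = 0. Lengths are in mm, angles in rad, forces in N, time in s.
With the tool pointing down it reaches from about 400 to 925 mm from the base axis. Payload 12.5 kg.
Tool frame: the origin (TCP) lies on the front face of the gripper's body, between the roots of the fingers; the fingertips stand 78 mm ahead of it and the grasp point (between the pads) lies 59 mm ahead of it (env.nose_length is the distance from the TCP to the fingertips, in mm); z points along the fingers, y is the line along which they close (so a half turn about z gives the same grasp; the last joint's range is limited). The gripper opens to 95 mm and grips with 3 to 60 N. Pads are 20 mm wide; open, the fingers measure 119 mm over their backs; the gripper's body (75 mm by 180 mm) begins 59 mm behind the grasp point.
Start: joints at [-1.383, 0.491, 1.559, -0, 1.092, -0.106], TCP at [181.016, -598.223, 292.261] pointing down, gripper open.
Joint ranges: [-3.1, 3.1], [-0.84, 2.19], [0.05, 2.79], [-1.13, 4.28], [0.06, 2.93], [-2.69, 2.69]. Speed limits (rad/s): [2.22, 2.22, 2.79, 3.14, 3.14, 3.14].

INTERFACE

Orientations are given as [roll, pitch, yaw] about the fixed x, y, z axes, in that order (R = Rz(yaw) Ry(pitch) Rx(roll)).
In Python, from cell import env gives the robot as it stands.
- The arm moves only by the tool jog_arm, never from a script. Its argument "motion" is a list of rows, each a list of 7 numbers: the turn, a rotation vector about the tool's x, y, z in degrees, then the shift along the tool's x, y, z in mm, then the finger opening in mm, from 0 to 95.1. In form: [[wx, wy, wz, x, y, z, hand], ...]. A call has 1 to 10 rows; each row shifts and turns the commanded pose from where the row before left it, along the tool's axes as they then stand; what a row does not reach is not made up. A row lasts 1/8 s, in which the tool goes at most 62.5 mm and 10.7 degrees, less where a joint would pass 70% of its speed; a pose out of reach is approached as far as the arm can. A call is refused whole if a number of a shift passes 62.5 or a number of a turn 10.7, either way. A call with a gripper value outside its range is refused whole. The fingers move at their own pace and stop on an object; the grip force is fixed at half the most. Time passes only in rows, so rows that do not move let the fingers close. It gives the time, the measured TCP pose, the force, the opening and the grip force at its end, in the units of the state.
- env.state(): the state, without advancing time (a new reading comes with each control period).
- env.read_camera(name): name is "scene" or "top" or "wrist"; returns a dict with "color" (384x512x3 uint8, red, green, blue), "z_map" (384x512 float32, mm along the optical axis (not along the pixel's ray), 0 where there is no reading), "camera_matrix" (3x3 intrinsics, pixels), "world_to_cam" (4x4, takes a point from world to camera coordinates). Camera axes: x right, y up, looking along -z (the intrinsics and any distortion apply to the point x, -y, -z); pixel columns grow to the right and rows downward; lengths in mm; the calibration is good to about 2 mm. The wrist camera is an equidistant fisheye: a pixel r from the principal point sees the ray r / f radians off the axis. A picture is of the moment at which its call begins.
- env.job_done(): hands the job in; it is judged then, once.
Trained networks look in the newest picture that a camera, given by its name, has taken for a name from the list of things; names that differ only in an ending like _2 or _b are one class to them, and where a whole thing is asked for, a point or a joint stands for the part that bears it (a point fixed in the world has none). Each returns a list of dicts, best first, with "score" (0 to 1); they miss things now and then, are a little off and sometimes report something else, mostly with a low value. They report only what shows in the picture. A call takes as long as a camera call. They do not tell look-alikes from the thing itself.
- env.recognise(camera, thing): "location" ([column, row] in pixels, amid what is visible of it).
The state is a dict: "t": time; "joints": joint angles; "qvel": joint speeds; "tau": joint torques, N m; "eef_pos": TCP position; "tcp_rot": TCP orientation; "ft_force": force on the tool from outside, world axes, zero at the start; "moment": the same for the moment, N m; "opening": opening from 0.0 (shut) to 1.0 (fully open); "grip_force": force on a finger pad.
Only numpy, scipy, OpenCV 4.12 (cv2) and the standard library are available. Lean on these libraries where they do the work, as an engineer would, in place of code of your own. Each camera call takes 0.05 s, during which the arm holds its last target. There are 200 camera calls.

TASK

Push the small wheeled caddy by its rear bar straight ahead until both front swivel castors trail straight, still well short of the parking bay, then steer it nose first along the middle between the bay's two metal strips. Press it squarely and gently against the black sprung stop pad until you feel the pad push back for a moment, then let go and leave it there with its castors still trailing. Keep its wheels on the counter and the box on its seat, and disturb nothing else.

Things in the scene. Friction and masses are not known exactly. Their poses are not given: they have to be found in the camera images.
- caddy: Small plywood trolley, about 0.66 kg plus the loose box on it (0.2 to 0.42 kg), on four 28 mm rubber wheels. Deck 190 mm long, 130 wide, underside at 36 mm, top at 46. Origin: on the counter under the deck's middle; +x forward to the nose, +y left, z up. The box fills x = -23 to +83 mm up to 106 mm high. It rolls with under 1 N; dragged sideways it scrubs with up to about 8 N
- caddy_axle (a point): On the counter midway between the caddy's two rear wheels, at caddy x = -65 mm, y = 0, z = 0. The rear wheels (at y = +-50 mm) do not swivel, so the caddy steers like a cart: this point moves along the caddy's length
- caddy_bar (a point): Middle of the caddy's rear push bar: round steel bar 14 mm thick, 110 mm long, along the caddy's y, at caddy x = -120, y = 0, z = 80 mm. 10 mm posts at its ends run down and forward to the deck. Free above and behind; the deck's edge is 25 mm ahead and 34 mm lower, the box 97 mm ahead. It can be pinched from above, the fingers closing along the caddy's x
- caddy_nose (a point): Middle of the flat front face of the caddy's rubber nose plate (120 mm wide, 25 to 59 mm above the counter), at caddy x = +97, y = 0, z = 41 mm
- castor_left (a joint): Swivel angle (rad) of the left front castor, pivot at caddy x = +62, y = +42 mm, trail 14 mm: 0 = the wheel trails straight behind its pivot, positive = anticlockwise seen from above, +-3.1 (end stops) = the wheel leads. A straight forward run of 70 to 90 mm swings it from any start into trail
- castor_right (a joint): The same for the right front castor, pivot at caddy x = +62, y = -42 mm
- bay: Fixed parking bay: dark wood stop block 150 mm wide, 45 deep, 75 high, with a black rubber stop pad on a steel stem before it. Origin: on the counter, middle of the block's front face; +x is the parking direction (into the block), +y to its left; the middle line is y = 0
- bay_mouth (a point): Middle of the bay's open end, on the counter, at bay x = -250 mm. Two flat aluminium strips (look only, 10 mm wide, 250 mm long), centred 85 mm either side of the middle line, run from here to the block. The stop pad is 80 mm wide, 23 to 61 mm high; its stem is set by hand to a length NOT measured: its face lies anywhere from 20 to 45 mm before the block
- bay_top (a point): Middle of the front upper edge of the stop block, 75 mm above the bay's origin. How the stop pad (below it) feels: a damped spring, about 2 N per mm plus 2.5 N for each 10 mm/s of approach speed, 8 mm of travel, slow to return; press it with 2 to 15 N, never more
- cardbox: Closed cardboard card box 106 x 102 x 60 mm standing loose on the caddy's seat inside 8 mm high lips, its centre 30 mm ahead of the caddy's middle; origin: centre of its underside, at 46 mm height; its x along the caddy's
- stapler: Bystander: black and steel desk stapler 125 x 36 x 55 mm; origin: centre of its underside, x along it
- mug: Bystander: white mug, 76 mm across, 90 mm high, handle at its +y; origin: centre of its underside
- stamp: Bystander: dark wooden hand stamp, 40 mm across, 72 mm high; origin: centre of its underside
There are look-alikes about, which are no part of the job. What is meant by the cardbox is not red, and is the smaller of those in its own colour.

How it is judged (in metres and radians):
On the way, in this order (a step that is already met when the one before it is completed fails the run):
1. the caddy has been run forward at least 30 mm and both castors trail straight (within 0.3 rad), its nose still more than 120 mm short of the stop block (value of joint castor_left between -0.3 and 0.3 rad and value of joint castor_right between -0.3 and 0.3 rad and distance of caddy from where it was at the start of the episode above 0.03 m and x of caddy_nose in the frame of bay below -0.12 m), for 0.1 s.
2. in the bay, square, the caddy presses the stop pad with 2 to 15 N for 0.3 s (x of caddy_nose in the frame of bay between -0.06 and -0.01 m and y of caddy_nose in the frame of bay between -0.015 and 0.015 m and angle between the x axis of caddy and the x axis of bay, either way round below 0.08 rad and contact force between bay and caddy between 2 and 15 N), for 0.3 s.
At the end, for the whole second after the job is handed in: The caddy stands released, upright and at rest in the bay: middle of its nose 10 to 60 mm from the stop block and within 15 mm of the bay's middle line, its length within 0.08 rad (4.5 degrees) of the bay's direction, both castors within 0.3 rad of trailing straight, the box on its seat (x of caddy_nose in the frame of bay between -0.06 and -0.01 m and y of caddy_nose in the frame of bay between -0.015 and 0.015 m and angle between the x axis of caddy and the x axis of bay, either way round below 0.08 rad and value of joint castor_left between -0.3 and 0.3 rad and value of joint castor_right between -0.3 and 0.3 rad and height (world z) of caddy below 0.006 m and angle between caddy's own z axis and vertical below 0.05 rad and linear speed of caddy below 0.01 m/s and horizontal distance between cardbox and caddy between 0.015 and 0.045 m and angle between cardbox's own z axis and vertical below 0.08 rad); the robot touches nothing.
It fails at once if more than 15 N between the caddy and the bay (stop pad or block) (contact force between bay and caddy above 15 N).
It fails at once if the caddy is lifted (origin more than 12 mm up) or tipped by more than 0.15 rad (height (world z) of caddy above 0.012 m or angle between caddy's own z axis and vertical above 0.15 rad).
It fails at once if the stapler is moved by more than 20 mm (distance of stapler from where it was at the start of the episode above 0.02 m).
It fails at once if the mug is moved by more than 20 mm (distance of mug from where it was at the start of the episode above 0.02 m).
It fails at once if the stamp is moved by more than 20 mm (distance of stamp from where it was at the start of the episode above 0.02 m).
It also fails if it takes over 56 s, if anything falls off the work surface, if the arm or the gripper's body presses on something with over 40 N, if the wrist force passes 120 N, or if a joint passes its speed limit or range.

## Working session

There is one attempt and no reset: what is moved stays moved. The work goes in short steps, Python scripts to look and compute and a tool call to move; the robot and the scene stay as the last step left them, time stands still between calls to the robot, and variables do not carry over. Pictures are saved under pics/ and viewed, at most 10 in all, crops included, and the job is handed in when it is done.

Besides the shell and the picture viewer there is one more tool, called after "Emit:" as name(argument=value, ...), one argument or row to a line, values as JSON. jog_arm: Moves the arm, as the interface text tells. Its arguments: {"type":"object","properties":{"motion":{"type":"array"}},"required":["motion"]}

```bash
mkdir -p pics
cat > h.py <<'E'
import numpy as np, cv2
from cell import env
def cam(n):
    return env.read_camera(n)
def unproj(c,u,v,z=None,d=None):
    """world point of pixel: at plane world z, or at depth map"""
    K=np.array(c["camera_matrix"]);W=np.array(c["world_to_cam"]);Wi=np.linalg.inv(W)
    r=np.array([(u-K[0,2])/K[0,0],-(v-K[1,2])/K[1,1],-1.])
    o=Wi[:3,3];rd=Wi[:3,:3]@r
    if z is not None: return o+rd*(z-o[2])/rd[2]
    if d is None: d=c["z_map"][int(round(v)),int(round(u))]
    return o+rd*d
def cloud(c):
    K=np.array(c["camera_matrix"]);Wi=np.linalg.inv(np.array(c["world_to_cam"]))
    D=c["z_map"];v,u=np.mgrid[:D.shape[0],:D.shape[1]]
    P=np.stack([(u-K[0,2])/K[0,0]*D,-(v-K[1,2])/K[1,1]*D,-D],-1)
    return P@Wi[:3,:3].T+Wi[:3,3]
E
python3 - <<'E'
from h import *
for n in("scene","top"):
    c=cam(n);cv2.imwrite(f"pics/{n}0.png",c["color"][:,:,::-1])
    Wi=np.linalg.inv(np.array(c["world_to_cam"]));print(n,Wi[:3,3].round(),c["camera_matrix"])
    for t in("caddy","caddy_bar","caddy_nose","castor_left","bay","bay_mouth","bay_top","cardbox","stapler","mug","stamp"):
        for r in env.recognise(n,t)[:3]:
            u,v=r["location"];print(t,round(r["score"],2),[round(u),round(v)],unproj(c,u,v).round())
print(env.state())
E
```

```text
scene [1135.  213.  985.] [[412.80864658   0.         260.76685188]
 [  0.         412.80864658 187.98790684]
 [  0.           0.           1.        ]]
caddy 0.79 [160, 184] [ 576. -276.   47.]
caddy_bar 0.6 [160, 186] [ 584. -275.   48.]
caddy_bar 0.43 [334, 301] [762. 261.  68.]
caddy_nose 0.85 [162, 185] [ 578. -269.   46.]
castor_left 0.67 [196, 209] [ 595. -166.   -0.]
bay 0.64 [384, 252] [601. 351.  69.]
bay_mouth 0.64 [383, 253] [600. 350.  59.]
bay_top 0.96 [382, 257] [606. 351.  51.]
bay_top 0.62 [162, 184] [ 578. -269.   51.]
cardbox 0.89 [123, 246] [ 788. -270.   60.]
cardbox 0.8 [212, 122] [ 336. -216.   82.]
cardbox 0.58 [190, 173] [ 555. -185.  108.]
stapler 0.88 [197, 266] [774. -75.  50.]
mug 0.6 [295, 294] [750. 170.   7.]
stamp 0.64 [332, 302] [763. 258.  62.]
top [ 476.    2. 1002.] [[351.64748628   0.         259.79590975]
 [  0.         351.64748628 188.99977827]
 [  0.           0.           1.        ]]
caddy 0.81 [363, 183] [ 555. -293.   47.]
caddy_bar 0.69 [362, 183] [ 556. -289.   49.]
caddy_bar 0.44 [126, 174] [595. 351.  54.]
caddy_nose 0.98 [361, 184] [
[... 399 characters left out ...]
.7 [162, 122] [742. 259.  29.]
{'t': 1.2, 'joints': array([-1.38258072e+00,  4.90886358e-01,  1.55890063e+00,  2.02027638e-05,
        1.09176191e+00, -1.05592588e-01]), 'qvel': array([-0.00097435, -0.00137818,  0.00090927, -0.00077271,  0.00019911,
       -0.00020765]), 'tau': array([-1.32573408e-03, -6.12473989e+01, -2.58425975e+01,  6.92252442e-02,
        4.45473252e-02,  8.59305288e-06]), 'eef_pos': array([ 181.02857235, -598.20570164,  292.26920176]), 'tcp_rot': array([ 3.14154726e+00, -1.32182704e-05,  2.93798886e-01]), 'ft_force': array([-0.25546001, -0.24967349,  0.02282676]), 'moment': array([-0.0001806 , -0.01660986, -0.00838011]), 'grip_force': 0.0, 'opening': 0.9994668075437804}
```

```bash
python3 -c "
import cv2
a=cv2.imread('pics/top0.png')
cv2.imwrite('pics/v1.png',cv2.resize(a[60:330,60:460],None,fx=2,fy=2,interpolation=cv2.INTER_CUBIC))"
```

```text
(no output)
```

View pics/v1.png

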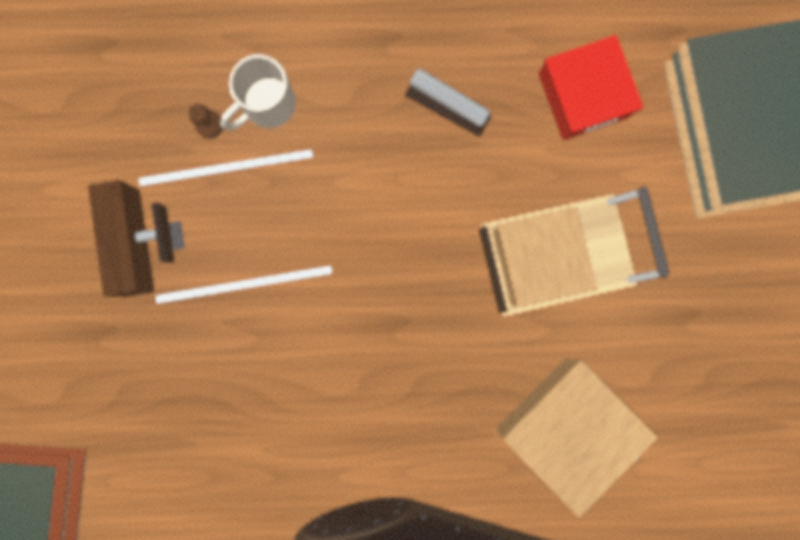

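View pics/scene0.png

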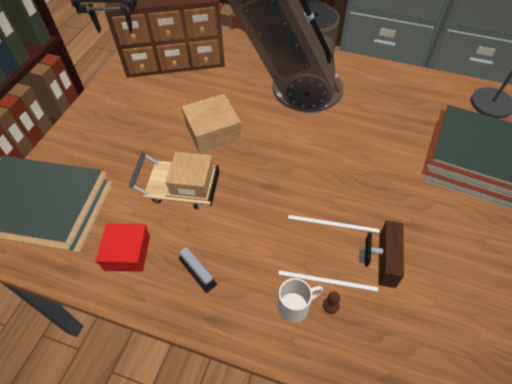

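Top view (v1, crop ×2): caddy nose at about (492,270) and bar at (655,232). The bay strips run from (331,270) and (312,153) left to the block, and the pad is at (163,232). The scene view agrees: tan box on the caddy is the cardbox, with books behind and to the side. Next I'll fit precise poses from depth.

```bash
cat > fit.py <<'E'
from h import *
def rect(P):
    (c,s,a)=cv2.minAreaRect(P[:,:2].astype(np.float32)); return np.round(c,1),np.round(s,1),round(a,1)
def sel(P,x0,x1,y0,y1,z0,z1):
    p=P.reshape(-1,3);m=(p[:,0]>x0)&(p[:,0]<x1)&(p[:,1]>y0)&(p[:,1]<y1)&(p[:,2]>z0)&(p[:,2]<z1);return p[m]
def line(P):
    vx,vy,cx,cy=cv2.fitLine(P[:,:2].astype(np.float32),cv2.DIST_HUBER,0,.01,.01).ravel();
    return np.round([cx,cy],1),round(np.degrees(np.arctan2(vy,vx))%180,2)
E
python3 - <<'E'
from fit import *
for n in("top","scene"):
    c=cam(n);P=cloud(c);print("==",n)
    hsv=cv2.cvtColor(c["color"],cv2.COLOR_RGB2HSV)
    m=((hsv[:,:,1]<60)&(hsv[:,:,2]>170)).astype(np.uint8)
    k,l,s,ce=cv2.connectedComponentsWithStats(m)
    for i in range(1,k):
        if s[i,4]>40:
            v,u=np.nonzero(l==i);q=np.array([unproj(c,a,b,z=1.) for a,b in zip(u,v)])
            if 100<q[:,1].mean()<400 and 400<q[:,0].mean()<900: print("strip?",s[i],line(q),rect(q))
    b=sel(P,480,700,280,480,68,82);print("block top",len(b),rect(b))
    b=sel(P,500,700,250,345,48,66);print("pad top",len(b),rect(b),line(b))
    b=sel(P,450,700,-420,-290,70,92);print("bar",len(b),rect(b),line(b))
    b=sel(P,450,700,-350,-100,38,54);print("deck",len(b),rect(b))
    b=sel(P,450,700,-350,-100,100,112);print("box top",len(b),rect(b))
    b=sel(P,500,950,-560,-340,10,69);print("book", len(b),b.min(0),b.max(0) )
    b=sel(P,660,900,100,300,60,100);print("mug/stamp min x",len(b),b.min(0),b.max(0))
    b=sel(P,650,900,-160,0,20,80);print("stapler",len(b),b.min(0),b.max(0))
E
```

```text
== top
strip? [171  87  33  36 451] (array([792.2, 191.8], dtype=float32), np.float32(123.35)) (array([806.4, 200.6]), array([ 83.5, 108.6]), 17.4)
strip? [129 135  88  18 368] (array([687.6, 236.8], dtype=float32), np.float32(98.1)) (array([687.9, 236. ]), array([ 12. , 251.5]), 8.1)
strip? [138 193  88  19 380] (array([519., 213.], dtype=float32), np.float32(98.13)) (array([519. , 212.3]), array([ 12.3, 250.3]), 8.1)
block top 1006 (array([583.6, 369.9]), array([149.7,  46. ]), 7.9)
pad top 226 (array([571. , 324.2]), array([116.3,  41.8]), 2.5) (array([577.7, 321.8], dtype=float32), np.float32(164.14))
bar 292 (array([ 570.8, -338.7]), array([121.2,  24.4]), 11.2) (array([ 571.1, -340.7], dtype=float32), np.float32(11.47))
deck 1252 (array([ 547.6, -225.7]), array([130. , 193.4]), 11.6)
box top 1723 (array([ 541. , -196.3]), array([108.8, 105.5]), 11.5)
book 1274 [ 596.47005865 -559.46699741   11.72403888] [ 838.61784377 -340.12097874   68.94927248]
mug/stamp min x 478 [735.39954298 134.30253117  60.05455598] [819.54964272 269.52425311  97.20739671]
stapler 424 [ 731.31879286 -139
[... 399 characters left out ...]
rray([151.6,  46.1]), 8.2)
pad top 196 (array([571.5, 325.4]), array([114.8,  40.9]), 6.9) (array([593.9, 314.3], dtype=float32), np.float32(2.35))
bar 219 (array([ 570.4, -338.7]), array([123. ,  25.5]), 11.7) (array([ 572.7, -340.2], dtype=float32), np.float32(10.78))
deck 1100 (array([ 546.1, -225.7]), array([132.4, 193. ]), 11.3)
box top 1278 (array([ 538.7, -196.6]), array([113.3, 105.6]), 11.3)
book 1628 [ 515.94301999 -559.84044246   10.5199274 ] [ 857.81437865 -340.25545024   68.81927658]
mug/stamp min x 628 [735.09266926 135.4101681   60.03474399] [818.66815562 271.8350076   94.43782291]
stapler 465 [ 729.95863963 -140.58124844   21.5280319 ] [807.15039467 -29.76557737  60.54271921]
```

Emit:
jog_arm(
  motion=[
    [0, 0, 5.4, 20, -8, 0, 50],
    [0, 0, 0, 50, -20, 10, 50],
    [0, 0, 0, 55, -22, 12, 50],
    [0, 0, 0, 55, -22, 12, 50],
    [0, 0, 0, 55, -22, 12, 50],
    [0, 0, 0, 55, -22, 12, 50],
    [0, 0, 0, 55, -22, 12, 50],
    [0, 0, 0, 50, -20, 12, 50],
    [0, 0, 0, 35, -14, 10, 50],
    [0, 0, 0, 0, 0, 0, 50],
  ],
)

```text
t: 2.55
eef_pos: [568.7, -340.9, 199.2]
tcp_rot: [-3.141, 0.001, 0.203]
ft_force: [-0.7, -0.3, 0.4]
opening: 0.524
grip_force: 0.0
```

Run:
```python
from fit import *
c=cam("wrist");cv2.imwrite("pics/w1.png",c["color"][:,:,::-1])
K=np.array(c["camera_matrix"]);W=np.array(c["world_to_cam"]);Wi=np.linalg.inv(W)
D=c["z_map"];v,u=np.mgrid[:D.shape[0],:D.shape[1]]
a=(u-K[0,2])/K[0,0];b=(v-K[1,2])/K[1,1];r=np.hypot(a,b)+1e-9;t=np.tan(np.minimum(r,1.4))/r
P=np.stack([a*t*D,-b*t*D,-D],-1)@Wi[:3,:3].T+Wi[:3,3]
P=P[(D>0)&(r<1.3)]
b=sel(P,480,680,-365,-320,76,92);print("bar",len(b),rect(b),line(b),b[:,2].max())
b=sel(P,590,800,-500,-380,10,300);print("book z",np.percentile(b[:,2],[5,50,95]))
print(Wi[:3,3])
```

```text
bar 2770 (array([ 572.9, -343.1]), array([120.2,  17.7]), 11.5) (array([ 580., -343.], dtype=float32), np.float32(11.36)) 88.14394623211038
book z [ 16.11899932  79.89541136 241.76864872]
[ 651.52874197 -324.653924    291.21431499]
```

View pics/w1.png

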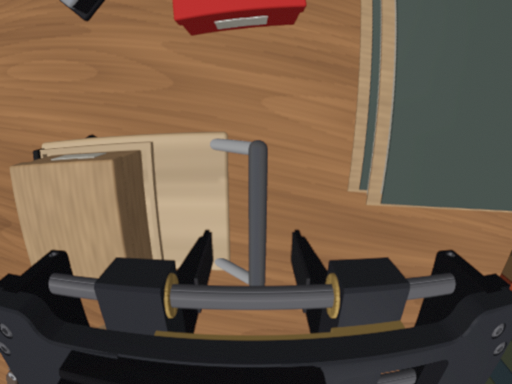

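The wrist view shows the bar at column 258, centred between the fingers (210 and 295), and the book is clear. Lowering and pinching the bar.

Emit:
jog_arm(
  motion=[
    [0, 0, 0.2, 2, 2, 10, 50],
    [0, 0, 0, 0, 0, 18, 50],
    [0, 0, 0, 0, 0, 18, 50],
    [0, 0, 0, 0, 0, 12, 50],
    [0, 0, 0, 0, 0, 0, 35],
    [0, 0, 0, 0, 0, 0, 22],
    [0, 0, 0, 0, 0, 0, 16],
    [0, 0, 0, 0, 0, 0, 8],
    [0, 0, 0, 0, 0, 0, 8],
    [0, 0, 0, 0, 0, 0, 8],
  ],
)

```text
t: 3.85
eef_pos: [569.7, -344.4, 142.6]
tcp_rot: [3.141, -0.0, 0.196]
ft_force: [-0.5, -0.1, 1.8]
opening: 0.141
grip_force: 30.0
```

Emit:
jog_arm(
  motion=[
    [0, 0, 0, 0, -4, 0, 8],
    [0, 0, 0, 0, -8, 0, 8],
    [0, 0, 0, 0, -11, 0, 8],
    [0, 0, 0, 0, -12, 0, 8],
    [0, 0, 0, 0, -12, 0, 8],
    [0, 0, 0, 0, -12, 0, 8],
    [0, 0, 0, 0, -12, 0, 8],
    [0, 0, 0, 0, -11, 0, 8],
    [0, 0, 0, 0, -7, 0, 8],
    [0, 0, 0, 0, -3, 0, 8],
  ],
)

```text
t: 5.1
eef_pos: [551.3, -253.0, 142.5]
tcp_rot: [-3.141, 0.0, 0.197]
ft_force: [-1.1, -1.7, 5.0]
opening: 0.142
grip_force: 30.0
```

```bash
cat > meas.py <<'E'
from fit import *
O=np.array([585.5,348.]);B=np.radians(98.1)
U=np.array([np.cos(B),np.sin(B)]);L=np.array([-U[1],U[0]])
def bay(p): d=np.array(p)-O; return np.round([d@U,d@L],1)
if __name__=="__main__":
    s=env.state();e=s["eef_pos"];y=np.degrees(s["tcp_rot"][2])
    print("tcp bay",bay(e[:2]),"yaw rel",round(y+90-98.1,2),"z",e[2].round(1),"F",s["ft_force"].round(2),s["moment"].round(2),"t",s["t"])
    h=np.radians(y+90);f=np.array([np.cos(h),np.sin(h)])
    for n in ("top","scene"):
        P=cloud(cam(n)).reshape(-1,3)
        d=P[:,:2]-e[:2];a=d@f;b=d@np.array([-f[1],f[0]])
        m=(a>15)&(a<225)&(abs(b)<85)
        for nm,lo,hi,off in(("deck",36,54,-1),("box",100,112,30)):
            q=P[m&(P[:,2]>lo)&(P[:,2]<hi)]
            (cx,cy),sz,an=cv2.minAreaRect(q[:,:2].astype(np.float32))
            th=min([an+k*90 for k in range(-2,4)],key=lambda t:abs(t-(y+90)))
            g=np.array([np.cos(np.radians(th)),np.sin(np.radians(th))]);c=np.array([cx,cy])-g*off
            print(n,nm,len(q),np.round(sz),"heading rel",round(th-98.1,2),"center",bay(c),"bar",bay(c-120*g),"nose",bay(c+97*g))
E
python3 meas.py
```

```text
tcp bay [-590.1  118.5] yaw rel 3.18 z 142.5 F [-1.13 -1.66  4.99] [-0.22  0.19  0.09] t 5.1
top deck 917 [130. 191.] heading rel 3.52 center [-467.2  124.2] bar [-587.   116.9] nose [-370.4  130.2]
top box 1730 [109. 105.] heading rel 3.6 center [-468.8  124.9] bar [-588.6  117.4] nose [-372.  131.]
scene deck 1115 [131. 194.] heading rel 3.5 center [-467.9  125.3] bar [-587.7  118. ] nose [-371.1  131.3]
scene box 1308 [114. 188.] heading rel 3.79 center [-510.2  124.6] bar [-629.9  116.7] nose [-413.4  131. ]
```

```bash
cat > plan.py <<'E'
from meas import *
from scipy.optimize import minimize
import sys
def plan(u,w,th,ue,ds=10.):
    """axle path in bay frame to (ue,0,0): returns headings/poses per row, curvature minimal"""
    S=(ue-u)*1.08;n=int(round(S/ds))
    def roll(k,h):
        T=th+np.concatenate([[0],np.cumsum(k*h)]);M=(T[1:]+T[:-1])/2
        return u+np.cumsum(h*np.cos(M)),w+np.cumsum(h*np.sin(M)),T[1:]
    def con(p):
        a,b,c=roll(p[:-1],p[-1]);return [(a[-1]-ue)/100,b[-1]/100,c[-1]]
    f=lambda p:np.sum((p[:-1]*100)**2)*.1+np.sum(np.diff(np.concatenate([[0],p[:-1],[0]])*100)**2)*3
    r=minimize(f,np.r_[np.linspace(-.004,.004,n),ds],constraints={"type":"eq","fun":con},method="SLSQP",options={"maxiter":500})
    return roll(r.x[:-1],r.x[-1]),r.x,r.message
def rows(poses,cur,k=None):
    """tool rows; poses = bar (u,w,heading) in bay frame; cur = commanded now"""
    u,w,t=cur;out=[]
    for a,b,c in poses[:k]:
        d=np.array([a-u,b-w]);fw=round(d@[np.cos(t),np.sin(t)],1);lf=round(d@[-np.sin(t),np.cos(t)],1)
        dz=round(np.degrees(t-c),1)
        out.append([0,0,float(dz),float(-lf),float(-fw),0,8])
        u+=fw*np.cos(t)-lf*np.sin(t);w+=fw*np.sin(t)+lf*np.cos(t);t-=np.radians(dz)
    return out,(u,w,t)
E
cat > run.py <<'E'
from plan import *
bu,bw,hd,yaw,ue=map(float,sys.argv[1:6]);t=np.radians(hd)
(a,b,c),p,m=plan(bu+55*np.cos(t),bw+55*np.sin(t),t,ue)
print(m,"ds",p[-1],"kmax",abs(p[:-1]).max(),"headmin",np.degrees(c).min(), "cornermin",(b+162*np.sin(c)-60*np.cos(c)).min())
poses=[(x-55*np.cos(h),y-55*np.sin(h),h+np.radians(yaw-hd)*np.exp(-i/8)) for i,(x,y,h) in enumerate(zip(a,b,c))]
r,_=rows(poses,(bu,bw,np.radians(yaw)))
for i,x in enumerate(r): print(i,x,np.round(np.degrees(poses[i][2]),1),np.round(poses[i][:2],1))
E
python3 run.py -589.5 117.8 3.5 3.2 -255
```

```text
Optimization terminated successfully ds 10.520313249301907 kmax 0.007576464459310082 headmin -42.86949137563856 cornermin -113.86183274892755
0 [0, 0, 1.6, -1.4, -10.5, 0, 8] 1.6 [-579.1  119.8]
1 [0, 0, 2.7, -2.5, -10.6, 0, 8] -1.1 [-568.6  122.6]
2 [0, 0, 3.6, -3.1, -10.6, 0, 8] -4.7 [-557.9  125.5]
3 [0, 0, 4.1, -3.7, -10.6, 0, 8] -8.8 [-547.   128.3]
4 [0, 0, 4.4, -3.9, -10.7, 0, 8] -13.2 [-535.9  130.5]
5 [0, 0, 4.6, -4.0, -10.7, 0, 8] -17.8 [-524.6  132. ]
6 [0, 0, 4.4, -3.9, -10.7, 0, 8] -22.2 [-513.2  132.5]
7 [0, 0, 4.3, -3.8, -10.6, 0, 8] -26.5 [-501.9  131.9]
8 [0, 0, 4.0, -3.4, -10.7, 0, 8] -30.5 [-490.8  130.2]
9 [0, 0, 3.5, -3.1, -10.6, 0, 8] -34.0 [-480.1  127.5]
10 [0, 0, 3.0, -2.7, -10.5, 0, 8] -37.0 [-469.9  123.8]
11 [0, 0, 2.4, -2.1, -10.6, 0, 8] -39.4 [-460.2  119.1]
12 [0, 0, 1.9, -1.6, -10.6, 0, 8] -41.3 [-451.   113.7]
13 [0, 0, 1.1, -1.0, -10.5, 0, 8] -42.4 [-442.4  107.5]
14 [0, 0, 0.5, -0.5, -10.5, 0, 8] -42.9 [-434.3  100.7]
15 [0, 0, -0.2, 0.2, -10.5, 0, 8] -42.7 [-426.7   93.5]
16 [0, 0, -0.8, 0.7, -10.6, 0, 8] -41.9 [-419.5   85.8]
17 [0, 0, -1.5, 1.3, -10.5, 0, 8] -40.4 [-412.5   77.8]
18 [0, 0, -2.2, 1.8, -10.6, 0, 8] -38.2 [-405.6   69.5]
19 [0, 0, -2.7, 2.4, -10.5, 0, 8] -35.5 [-398.8   61.2]
20 [0, 0, -3.2, 2.8, -10.6, 0, 8] -32.3 [-391.8   52.7]
21 [0, 0, -3.7, 3.2, -10.7, 0, 8] -28.6 [-384.5   44.3]
22 [0, 0, -4.0, 3.5, -10.6, 0, 8] -24.6 [-376.8   36.2]
23 [0, 0, -4.3, 3.7, -10.7, 0, 8] -20.3 [-368.7   28.4]
24 [0, 0, -4.3, 3.7, -10.7, 0, 8] -16.0 [-360.    21.1]
25 [0, 0, -4.3, 3.7, -10.6, 0, 8] -11.7 [-350.7   14.7]
26 [0, 0, -4.0, 3.5, -10.7, 0, 8] -7.7 [-341.     9.1]
27 [0, 0, -3.5, 3.0, -10.6, 0, 8] -4.2 [-330.9    4.7]
28 [0, 0, -2.7, 2.3, -10.6, 0, 8] -1.5 [-320.5    1.6]
29 [0, 0, -1.5, 1.3, -10.5, 0, 8] -0.0 [-310.    0.]
```

Emit:
jog_arm(
  motion=[
    [0, 0, 0.6, -0.6, -5, 0, 8],
    [0, 0, 1.0, -0.8, -5.5, 0, 8],
    [0, 0, 2.7, -2.5, -10.6, 0, 8],
    [0, 0, 3.6, -3.1, -10.6, 0, 8],
    [0, 0, 4.1, -3.7, -10.6, 0, 8],
    [0, 0, 4.4, -3.9, -10.7, 0, 8],
    [0, 0, 4.6, -4, -10.7, 0, 8],
    [0, 0, 4.4, -3.9, -10.7, 0, 8],
    [0, 0, 4.3, -3.8, -10.6, 0, 8],
    [0, 0, 0, 0, 0, 0, 8],
  ],
)

```text
t: 6.45
eef_pos: [524.9, -167.7, 142.4]
tcp_rot: [-3.141, 0.001, -0.322]
ft_force: [-1.1, -0.0, 5.3]
opening: 0.139
grip_force: 30.0
```

```bash
python3 meas.py
```

```text
tcp bay [-502.   132.6] yaw rel -26.57 z 142.4 F [-1.11 -0.02  5.32] [0.16 0.2  0.03] t 6.45
top deck 691 [183. 130.] heading rel -26.39 center [-391.1   75.9] bar [-498.6  129.2] nose [-304.2   32.8]
top box 1717 [105. 109.] heading rel -26.48 center [-393.3   77.6] bar [-500.7  131.1] nose [-306.5   34.3]
scene deck 1053 [193. 131.] heading rel -26.29 center [-392.2   77.2] bar [-499.8  130.4] nose [-305.3   34.2]
scene box 1461 [189. 111.] heading rel -26.55 center [-430.1   98.3] bar [-537.4  152. ] nose [-343.3   55. ]
```

Emit:
jog_arm(
  motion=[
    [0, 0, 4.0, -3.4, -10.7, 0, 8],
    [0, 0, 3.5, -3.1, -10.6, 0, 8],
    [0, 0, 3.0, -2.7, -10.5, 0, 8],
    [0, 0, 2.4, -2.1, -10.6, 0, 8],
    [0, 0, 1.9, -1.6, -10.6, 0, 8],
    [0, 0, 1.1, -1, -10.5, 0, 8],
    [0, 0, 0.5, -0.5, -10.5, 0, 8],
    [0, 0, -0.2, 0.2, -10.5, 0, 8],
    [0, 0, 0, 0, 0, 0, 8],
  ],
)

```text
t: 7.68
eef_pos: [552.9, -88.2, 142.4]
tcp_rot: [-3.141, 0.0, -0.604]
ft_force: [-0.4, 0.6, 5.7]
opening: 0.141
grip_force: 30.0
```

```bash
python3 meas.py; python3 run.py -426.5 92.5 -42.7 -42.7 -245
```

```text
tcp bay [-427.2   93.7] yaw rel -42.71 z 142.4 F [-0.38  0.6   5.73] [ 0.26 -0.   -0.02] t 7.675
top deck 422 [173. 129.] heading rel -42.52 center [-332.1    5.1] bar [-420.6   86.2] nose [-260.7  -60.5]
top box 1693 [105. 109.] heading rel -42.48 center [-338.    10.8] bar [-426.5   91.9] nose [-266.5  -54.7]
scene deck 1109 [196. 132.] heading rel -42.77 center [-337.4   12.6] bar [-425.5   94.1] nose [-266.2  -53.3]
scene box 1663 [108. 111.] heading rel -43.31 center [-337.6   13. ] bar [-425.    95.3] nose [-267.1  -53.6]
Optimization terminated successfully ds 10.418144263112461 kmax 0.006558562198279816 headmin -41.6884437384231 cornermin -112.08572857307416
0 [0, 0, -1.0, 0.9, -10.4, 0, 8] -41.7 [-419.4   84.8]
1 [0, 0, -1.9, 1.6, -10.5, 0, 8] -39.8 [-412.7   76.6]
2 [0, 0, -2.5, 2.2, -10.4, 0, 8] -37.3 [-406.1   68.3]
3 [0, 0, -3.0, 2.6, -10.5, 0, 8] -34.3 [-399.3   59.8]
4 [0, 0, -3.4, 3.0, -10.5, 0, 8] -30.9 [-392.3   51.4]
5 [0, 0, -3.7, 3.2, -10.6, 0, 8] -27.2 [-384.9   43.3]
6 [0, 0, -3.9, 3.3, -10.5, 0, 8] -23.3 [-377.1   35.5]
7 [0, 0, -3.9, 3.4, -10.5, 0, 8] -19.4 [-368.7   28.2]
8 [0, 0, -3.8, 3.4, -10.6, 0, 8] -15.6 [-359.9   21.5]
9 [0, 0, -3.7, 3.2, -10.5, 0, 8] -11.9 [-350.6   15.6]
10 [0, 0, -3.5, 3.0, -10.5, 0, 8] -8.4 [-341.    10.5]
11 [0, 0, -3.0, 2.6, -10.5, 0, 8] -5.4 [-331.     6.4]
12 [0, 0, -2.5, 2.2, -10.5, 0, 8] -2.9 [-320.8    3.2]
13 [0, 0, -1.9, 1.6, -10.4, 0, 8] -1.0 [-310.4    1.1]
14 [0, 0, -1.0, 0.9, -10.4, 0, 8] -0.0 [-300.    0.]
```

Emit:
jog_arm(
  motion=[
    [0, 0, -1, 0.9, -10.4, 0, 8],
    [0, 0, -1.9, 1.6, -10.5, 0, 8],
    [0, 0, -2.5, 2.2, -10.4, 0, 8],
    [0, 0, -3, 2.6, -10.5, 0, 8],
    [0, 0, -3.4, 3, -10.5, 0, 8],
    [0, 0, -3.7, 3.2, -10.6, 0, 8],
    [0, 0, -3.9, 3.3, -10.5, 0, 8],
    [0, 0, -3.9, 3.4, -10.5, 0, 8],
    [0, 0, 0, 0, 0, 0, 8],
  ],
)

```text
t: 8.9
eef_pos: [608.6, -22.3, 142.4]
tcp_rot: [-3.141, -0.001, -0.198]
ft_force: [1.1, 0.3, 6.8]
opening: 0.14
grip_force: 30.0
```

```bash
python3 meas.py; python3 run.py -368.7 28.8 -19.4 -19.4 -245
```

```text
tcp bay [-369.8   29.3] yaw rel -19.42 z 142.4 F [1.05 0.28 6.82] [ 0.12 -0.12 -0.02] t 8.9
top deck 150 [119. 127.] heading rel -17.93 center [-217.8  -23.7] bar [-332.    13.2] nose [-125.5  -53.6]
top box 1686 [105. 109.] heading rel -19.03 center [-255.7  -12.3] bar [-369.1   26.8] nose [-164.  -44.]
scene deck 1277 [192. 133.] heading rel -19.5 center [-254.7  -10.6] bar [-367.8   29.5] nose [-163.3  -43. ]
scene box 1748 [189. 112.] heading rel -19.51 center [-294.8    3.8] bar [-407.9   43.8] nose [-203.4  -28.6]
Optimization terminated successfully ds 9.129537556048257 kmax 0.006742480325930733 headmin -17.4192071885868 cornermin -98.09687322698198
0 [0, 0, -2.0, 1.7, -9.2, 0, 8] -17.4 [-360.6   24.1]
1 [0, 0, -3.1, 2.8, -9.2, 0, 8] -14.3 [-352.7   18.8]
2 [0, 0, -3.5, 3.1, -9.2, 0, 8] -10.8 [-344.5   13.5]
3 [0, 0, -3.4, 3.0, -9.2, 0, 8] -7.4 [-336.     8.8]
4 [0, 0, -3.0, 2.6, -9.2, 0, 8] -4.4 [-327.2    5. ]
5 [0, 0, -2.3, 2.0, -9.2, 0, 8] -2.1 [-318.2    2.3]
6 [0, 0, -1.4, 1.3, -9.1, 0, 8] -0.7 [-309.1    0.7]
7 [0, 0, -0.7, 0.6, -9.2, 0, 8] -0.0 [-300.    0.]
```

Emit:
jog_arm(
  motion=[
    [0, 0, -2, 1.7, -9.2, 0, 8],
    [0, 0, -3.1, 2.8, -9.2, 0, 8],
    [0, 0, -3.5, 3.1, -9.2, 0, 8],
    [0, 0, -3.4, 3, -9.2, 0, 8],
    [0, 0, -3, 2.6, -9.2, 0, 8],
    [0, 0, -2.3, 2, -9.2, 0, 8],
    [0, 0, -1.4, 1.3, -9.1, 0, 8],
    [0, 0, -0.7, 0.6, -9, 0, 8],
    [0, 0, 0, 0, 0, 0, 8],
  ],
)

```text
t: 10.12
eef_pos: [627.1, 49.3, 142.4]
tcp_rot: [-3.141, -0.0, 0.139]
ft_force: [0.5, -0.3, 5.1]
opening: 0.141
grip_force: 30.0
```

```bash
python3 meas.py
python3 - <<'E'
from meas import *
for n in("top","scene"):
    c=cam(n);P=cloud(c);cv2.imwrite(f"pics/{n}5.png",c["color"][:,:,::-1])
    p=P.reshape(-1,3);d=p[:,:2]-O;u=d@U;w=d@L
    m=(abs(w)<38)&(u>-70)&(u<-5)&(p[:,2]>30)
    for lo,hi in((30,45),(45,58),(58,66)):
        q=m&(p[:,2]>lo)&(p[:,2]<hi)
        if q.sum()>5: print(n,lo,q.sum(),"u pct",np.percentile(u[q],[2,10,50,90]).round(1),"w",np.percentile(w[q],[2,98]).round(1))
    m=(abs(w)<68)&(u>-12)&(u<60)&(p[:,2]>66)&(p[:,2]<82);print("block u,w",np.percentile(u[m],[1,50,99]),np.percentile(w[m],[50]))
a=cv2.imread("pics/scene5.png")[160:320,240:440];cv2.imwrite("pics/v5.png",cv2.resize(a,None,fx=4,fy=3.7,interpolation=cv2.INTER_CUBIC)[:600])
E
```

```text
tcp bay [-301.6    0.9] yaw rel -0.11 z 142.4 F [ 0.51 -0.32  5.05] [ 0.12 -0.06  0.  ] t 10.125
top deck 53 [14. 45.] heading rel -4.18 center [-108.7   57.2] bar [-228.4   65.9] nose [-11.9  50.1]
top box 1182 [110.  85.] heading rel -0.91 center [-170.2   -0.4] bar [-290.2    1.5] nose [-73.2  -1.9]
scene deck 1358 [126. 192.] heading rel -0.2 center [-179.9   -2.5] bar [-299.9   -2.1] nose [-82.9  -2.9]
scene box 1710 [110. 188.] heading rel 0.67 center [-221.5    0. ] bar [-341.5   -1.4] nose [-124.5    1.2]
top 30 40 u pct [-40.8 -40.7 -40.1 -39.7] w [-36.2  36. ]
top 45 92 u pct [-41.3 -40.5 -39.2 -10.4] w [-31.8  37. ]
top 58 106 u pct [-40.6 -39.8 -35.8 -31.7] w [-36.   36.4]
block u,w [-0.67356764 20.20362971 43.68408025] [0.60714945]
scene 30 38 u pct [-40.7 -40.6 -40.1 -20.1] w [-37.8  35.9]
scene 45 77 u pct [-40.6 -40.4 -24.2  -8.9] w [-37.8  24.1]
scene 58 110 u pct [-40.5 -39.7 -35.6 -31.6] w [-35.6  36.5]
block u,w [-0.30526293 20.24389524 44.29827467] [-4.69559768]
```

View pics/v5.png

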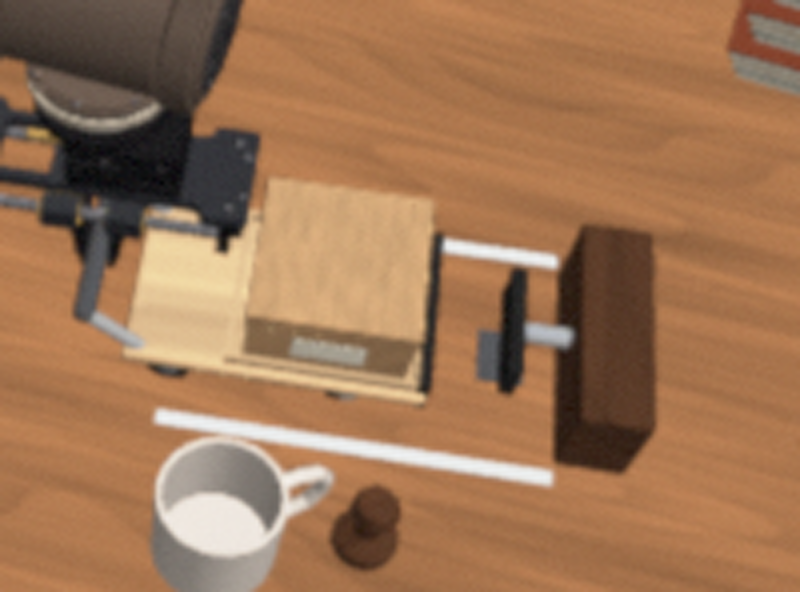

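The caddy is square between the strips and clear of the mug. Depth puts the pad face at bay x ≈ -40.5 and the nose at ≈ -84, so there's about 43 mm to go. I'll cover most of it, then creep.

Emit:
jog_arm(
  motion=[
    [0, 0, 0, 0, -4, 0, 8],
    [0, 0, 0, 0, -6, 0, 8],
    [0, 0, 0, 0, -7, 0, 8],
    [0, 0, 0, 0, -7, 0, 8],
    [0, 0, 0, 0, -6, 0, 8],
    [0, 0, 0, 0, -4, 0, 8],
    [0, 0, 0, 0, -2, 0, 8],
    [0, 0, 0, 0, -1, 0, 8],
    [0, 0, 0, 0, -1, 0, 8],
    [0, 0, 0, 0, -1, 0, 8],
  ],
)

```text
t: 11.58
eef_pos: [621.7, 87.2, 142.5]
tcp_rot: [3.141, -0.0, 0.139]
ft_force: [1.0, -0.6, 5.5]
opening: 0.138
grip_force: 30.0
```

Emit:
jog_arm(
  motion=[
    [0, 0, 0, 0, -0.7, 0, 8],
    [0, 0, 0, 0, -0.7, 0, 8],
    [0, 0, 0, 0, -0.6, 0, 8],
  ],
)

```text
t: 11.95
eef_pos: [621.5, 89.1, 142.5]
tcp_rot: [3.141, -0.0, 0.139]
ft_force: [0.5, -1.4, 6.0]
opening: 0.137
grip_force: 30.0
```

Emit:
jog_arm(
  motion=[
    [0, 0, 0, 0, -0.7, 0, 8],
    [0, 0, 0, 0, -0.7, 0, 8],
    [0, 0, 0, 0, -0.6, 0, 8],
  ],
)

```text
t: 12.32
eef_pos: [621.2, 91.1, 142.5]
tcp_rot: [3.141, -0.0, 0.139]
ft_force: [1.6, -0.6, 5.6]
opening: 0.143
grip_force: 30.0
```

Emit:
jog_arm(
  motion=[
    [0, 0, 0, 0, -0.7, 0, 8],
    [0, 0, 0, 0, -0.7, 0, 8],
    [0, 0, 0, 0, -0.6, 0, 8],
  ],
)

```text
t: 12.7
eef_pos: [620.9, 93.1, 142.5]
tcp_rot: [3.141, -0.0, 0.139]
ft_force: [0.2, -2.1, 6.7]
opening: 0.141
grip_force: 30.0
```

Emit:
jog_arm(
  motion=[
    [0, 0, 0, 0, -0.7, 0, 8],
    [0, 0, 0, 0, -0.7, 0, 8],
  ],
)

```text
t: 12.95
eef_pos: [620.8, 94.2, 142.5]
tcp_rot: [3.141, -0.0, 0.139]
ft_force: [1.8, -3.6, 5.0]
opening: 0.139
grip_force: 30.0
```

Contact is building. A bit further, then hold.

Emit:
jog_arm(
  motion=[
    [0, 0, 0, 0, -0.7, 0, 8],
    [0, 0, 0, 0, -0.7, 0, 8],
  ],
)

```text
t: 13.2
eef_pos: [620.6, 95.3, 142.5]
tcp_rot: [3.141, -0.0, 0.139]
ft_force: [2.3, -6.2, 5.6]
opening: 0.137
grip_force: 30.0
```

Emit:
jog_arm(
  motion=[
    [0, 0, 0, 0, -0.5, 0, 8],
    [0, 0, 0, 0, 0, 0, 8],
    [0, 0, 0, 0, 0, 0, 8],
  ],
)

```text
t: 13.58
eef_pos: [620.6, 95.7, 142.5]
tcp_rot: [3.141, -0.0, 0.139]
ft_force: [0.2, -6.1, 5.8]
opening: 0.139
grip_force: 30.0
```

Emit:
jog_arm(
  motion=[
    [0, 0, 0, 0, 0, 0, 8],
    [0, 0, 0, 0, 0, 0, 8],
    [0, 0, 0, 0, 0, 0, 8],
    [0, 0, 0, 0, 0, 0, 8],
  ],
)

```text
t: 14.08
eef_pos: [620.6, 95.7, 142.5]
tcp_rot: [3.141, -0.0, 0.139]
ft_force: [1.6, -4.8, 6.0]
opening: 0.14
grip_force: 30.0
```

Emit:
jog_arm(
  motion=[
    [0, 0, 0, 0, 0, 0, 16],
    [0, 0, 0, 0, 0, 0, 20],
    [0, 0, 0, 0, 0, 0, 28],
    [0, 0, 0, 0, 0, 0, 45],
    [0, 0, 0, 0, 0, 0, 50],
    [0, 0, 0, 0, 0, 0, 50],
  ],
)

```text
t: 14.82
eef_pos: [620.8, 96.4, 142.2]
tcp_rot: [3.142, 0.0, 0.14]
ft_force: [0.0, 0.6, -0.1]
opening: 0.51
grip_force: 0.0
```

Released, and the force is back to zero. Raising straight up and checking.

Emit:
jog_arm(
  motion=[
    [0, 0, 0, 0, 0, -6, 50],
    [0, 0, 0, 0, 0, -15, 50],
    [0, 0, 0, 0, 0, -25, 50],
    [0, 0, 0, 0, 0, -30, 50],
    [0, 0, 0, 0, 0, -30, 50],
    [0, 0, 0, 0, 20, -20, 50],
    [0, 0, 0, 0, 50, 0, 50],
    [0, 0, 0, 0, 60, 0, 50],
    [0, 0, 0, 0, 60, 0, 50],
    [0, 0, 0, 0, 0, 0, 50],
  ],
)

```text
t: 16.08
eef_pos: [647.5, -95.7, 269.2]
tcp_rot: [3.141, -0.001, 0.136]
ft_force: [-0.6, -0.4, 0.0]
opening: 0.527
grip_force: 0.0
```

Run:
```python
from meas import *
s=env.state();print(s["t"],s["eef_pos"].round(1),s["qvel"].round(3))
for n in("top","scene","scene"):
    c=cam(n);p=cloud(c).reshape(-1,3)
    d=p[:,:2]-O;u=d@U;w=d@L
    m=(abs(w)<75)&(u>-290)&(u<-20)
    for nm,lo,hi,u1 in(("deck",38,58,-44),("box",100,112,0),("bar",72,90,-225)):
        q=m&(p[:,2]>lo)&(p[:,2]<hi)&(u<u1)
        (ctr,sz,an)=cv2.minAreaRect(np.c_[u,w][q].astype(np.float32));print(n,nm,np.round(ctr,1),np.round(sz,1),round(an,2))
cv2.imwrite("pics/end.png",cv2.resize(c["color"][160:320,240:440,::-1],None,fx=4,fy=3.7)[:600])
```

```text
16.075 [647.5 -95.7 269.2] [ 0.069 -0.013  0.032  0.016 -0.003  0.04 ]
top deck [-138.1   -1.3] [129.7 187.9] 89.94
top box [-106.2   -1. ] [105.6 109.6] 0.07
top bar [-2.542e+02 -2.000e-01] [ 22.5 120.9] 1.75
scene deck [-141.5    0. ] [131.1 194.4] 89.9
scene box [-106.2    1.5] [105.2 111.7] 0.2
scene bar [-2.532e+02 -2.000e-01] [ 21.8 122.4] 0.42
scene deck [-138.9    1.1] [189.4 133.1] 0.12
scene box [-105.9    1. ] [105.5 111. ] 0.04
scene bar [-253.4   -1. ] [ 23.8 120.2] 1.69
```

View pics/end.png

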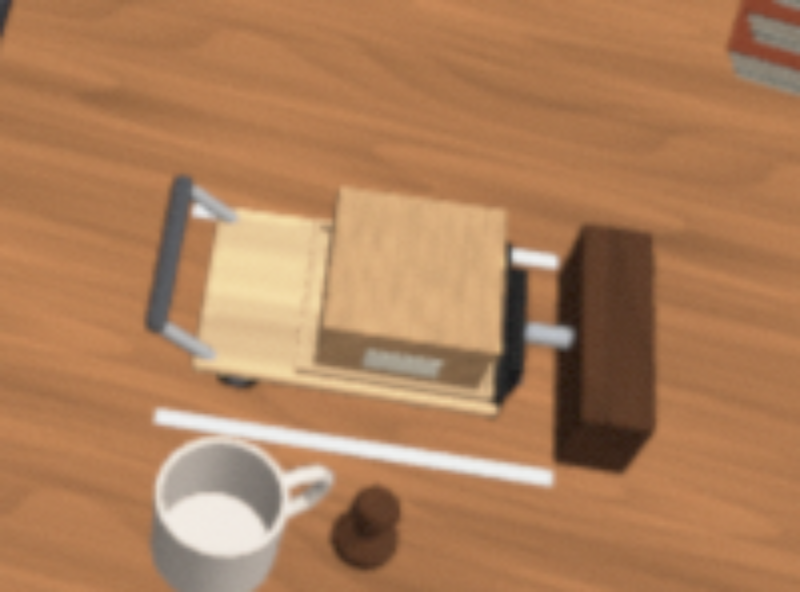

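The caddy is square and centred, with its nose about 39 mm before the block. The box is on its seat and the mug and stamp haven't moved. Handing in.

```bash
python3 -c "
from cell import env
print(env.job_done())"
```

```text
the job is handed in; nothing more can be done
None
```

I parked the caddy square and centred against the stop pad, with its nose about 39 mm from the block. I pressed it at about 5–6 N, released it, and handed the job in; the castors are under the deck, so I trusted the straight runs to set them trailing and did not see them.

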